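Find the tired spring mount of the balance table and fold down its tag

TASK

The stone slab has been lifted off the balance's three spring mounts because one spring has gone soft. Working from the robot's left to its right, gently press each rubber pad about half a centimetre down with a fingertip and let it come back, then push down the service tag of the softest mount until it lies flat, to mark it for exchange. Leave the other two tags up, only touch and do not lift or shift the mounts, disturb nothing else, and end with the hand clear.

Things in the scene. Friction and masses are not known exactly. Their poses are not given: they have to be found in the camera images.
- mat: Thin grey mat 210 x 500 x 3 mm fixed on the worktop, on which the three mounts stand; origin at the centre of its underside, x away from the robot, y to the robot's left along its length, its top 3 mm above the worktop.
- mount_1: One of three loose spring mounts of the same look (0.75 kg with the soft spring of thinner wire, 1.1 kg with a sound one); the numbers tell nothing. Grey sole plate 8 mm thick, on it a coil spring and a cap 52 mm across with a black rubber pad. Origin: underside of the plate, under the pad's centre; z up. The plate runs from 35 mm behind (+x) to 87 mm in front (-x, the nose, robot's side), 32 mm either side in y.
- mount_2: One of three loose spring mounts of the same look (0.75 kg with the soft spring of thinner wire, 1.1 kg with a sound one); the numbers tell nothing. Grey sole plate 8 mm thick, on it a coil spring and a cap 52 mm across with a black rubber pad. Origin: underside of the plate, under the pad's centre; z up. The plate runs from 35 mm behind (+x) to 87 mm in front (-x, the nose, robot's side), 32 mm either side in y.
- mount_3: One of three loose spring mounts of the same look (0.75 kg with the soft spring of thinner wire, 1.1 kg with a sound one); the numbers tell nothing. Grey sole plate 8 mm thick, on it a coil spring and a cap 52 mm across with a black rubber pad. Origin: underside of the plate, under the pad's centre; z up. The plate runs from 35 mm behind (+x) to 87 mm in front (-x, the nose, robot's side), 32 mm either side in y.
- pad_1 (a joint): How far the spring pad of mount_1 is pressed straight down, m: 0 at rest, stop at 0.012. It starts to yield at 1.5 N and then takes about 1 N more per mm on a sound spring, about 0.35 N per mm on the one soft spring; let go, it springs back.
- pad_1_top (a point): Centre of the top face of the rubber pad (43 mm across) of mount_1, 50 mm above the sole plate's underside at rest; moves with the pad.
- pad_2 (a joint): How far the spring pad of mount_2 is pressed straight down, m: 0 at rest, stop at 0.012. It starts to yield at 1.5 N and then takes about 1 N more per mm on a sound spring, about 0.35 N per mm on the one soft spring; let go, it springs back.
- pad_2_top (a point): Centre of the top face of the rubber pad (43 mm across) of mount_2, 50 mm above the sole plate's underside at rest; moves with the pad.
- pad_3 (a joint): How far the spring pad of mount_3 is pressed straight down, m: 0 at rest, stop at 0.012. It starts to yield at 1.5 N and then takes about 1 N more per mm on a sound spring, about 0.35 N per mm on the one soft spring; let go, it springs back.
- pad_3_top (a point): Centre of the top face of the rubber pad (43 mm across) of mount_3, 50 mm above the sole plate's underside at rest; moves with the pad.
- tag_1 (a joint): Angle of the service tag of mount_1, rad: about 0 raised, sloping up 38 degrees from its hinge towards the nose (-x of the mount); grows as it is pushed down; 0.663 = flat on the nose. The hinge is stiff: it needs about 1 to 2 N on the outer half of the leaf's upper face and stays where it is left.
- tag_1_edge (a point): Middle of the free edge of mount_1's tag, a metal leaf with paper label, 36 mm wide, 43 mm from hinge to edge. Hinge line along the mount's y, 40 mm in front (-x) of the pad's centre, 13.5 mm above the plate's underside. Raised, the edge is 74 mm in front of the pad's centre and 40 mm above the underside; flat, 83 mm and 13.5 mm, the leaf's upper face then 15 mm up.
- tag_2 (a joint): Angle of the service tag of mount_2, rad: about 0 raised, sloping up 38 degrees from its hinge towards the nose (-x of the mount); grows as it is pushed down; 0.663 = flat on the nose. The hinge is stiff: it needs about 1 to 2 N on the outer half of the leaf's upper face and stays where it is left.
- tag_2_edge (a point): Middle of the free edge of mount_2's tag, a metal leaf with paper label, 36 mm wide, 43 mm from hinge to edge. Hinge line along the mount's y, 40 mm in front (-x) of the pad's centre, 13.5 mm above the plate's underside. Raised, the edge is 74 mm in front of the pad's centre and 40 mm above the underside; flat, 83 mm and 13.5 mm, the leaf's upper face then 15 mm up.
- tag_3 (a joint): Angle of the service tag of mount_3, rad: about 0 raised, sloping up 38 degrees from its hinge towards the nose (-x of the mount); grows as it is pushed down; 0.663 = flat on the nose. The hinge is stiff: it needs about 1 to 2 N on the outer half of the leaf's upper face and stays where it is left.
- tag_3_edge (a point): Middle of the free edge of mount_3's tag, a metal leaf with paper label, 36 mm wide, 43 mm from hinge to edge. Hinge line along the mount's y, 40 mm in front (-x) of the pad's centre, 13.5 mm above the plate's underside. Raised, the edge is 74 mm in front of the pad's centre and 40 mm above the underside; flat, 83 mm and 13.5 mm, the leaf's upper face then 15 mm up.
- vial: Bystander on the mat between two mounts: upright glass vial with white cap, 27 mm across, 72 mm tall; origin at the centre of its foot.
- screw_cap: Bystander on the mat between two mounts: small milky screw cap, 24 mm across, 13 mm high; origin at its underside.
- tape: Bystander left of the mat: roll of label tape lying flat, 59 mm across, 19 mm high; origin at its underside.
- spanner: Bystander: open-ended spanner 153 mm long lying on the marble slab at the left; origin at its middle.
- cuvette: Bystander right of the mat: square glass cuvette 24 x 24 x 48 mm, upright; origin at its underside.

How it is judged (in metres and radians):
On the way, in this order (a step that is already met when the one before it is completed fails the run):
1. the left pad is pressed down more than 3 mm (((y of mount_1 in the frame of mat between 0.085 and 0.4 m and value of joint pad_1 above 0.003 m) or (y of mount_2 in the frame of mat between 0.085 and 0.4 m and value of joint pad_2 above 0.003 m) or (y of mount_3 in the frame of mat between 0.085 and 0.4 m and value of joint pad_3 above 0.003 m))), for 0.1 s.
2. then the middle pad is pressed down more than 3 mm (((y of mount_1 in the frame of mat between -0.085 and 0.085 m and value of joint pad_1 above 0.003 m) or (y of mount_2 in the frame of mat between -0.085 and 0.085 m and value of joint pad_2 above 0.003 m) or (y of mount_3 in the frame of mat between -0.085 and 0.085 m and value of joint pad_3 above 0.003 m))), for 0.1 s.
3. then the right pad is pressed down more than 3 mm (((y of mount_1 in the frame of mat between -0.4 and -0.085 m and value of joint pad_1 above 0.003 m) or (y of mount_2 in the frame of mat between -0.4 and -0.085 m and value of joint pad_2 above 0.003 m) or (y of mount_3 in the frame of mat between -0.4 and -0.085 m and value of joint pad_3 above 0.003 m))), for 0.1 s.
4. then the tag of the softest mount (under 0.92 kg) lies pushed down flat, past 0.55 rad, the fingers off it ((((value of joint tag_1 above 0.55 rad and contact force between mat and mount_1 below 9 N) and contact force between the fingers and mount_1 below 0.2 N) or ((value of joint tag_2 above 0.55 rad and contact force between mat and mount_2 below 9 N) and contact force between the fingers and mount_2 below 0.2 N) or ((value of joint tag_3 above 0.55 rad and contact force between mat and mount_3 below 9 N) and contact force between the fingers and mount_3 below 0.2 N))), for 0.2 s.
At the end, for the whole second after the job is handed in: The tag of the softest mount lies flat (within 6 degrees), the other two tags are still up (less than 0.2 rad from fully raised), all three pads have come back (within 1.5 mm), the mounts stand level and at rest within 15 mm of where they were, and the bystanders within 20 mm (((value of joint tag_1 above 0.55 rad and contact force between mat and mount_1 below 9 N) or (value of joint tag_1 below 0.2 rad and contact force between mat and mount_1 above 9 N)) and ((value of joint tag_2 above 0.55 rad and contact force between mat and mount_2 below 9 N) or (value of joint tag_2 below 0.2 rad and contact force between mat and mount_2 above 9 N)) and ((value of joint tag_3 above 0.55 rad and contact force between mat and mount_3 below 9 N) or (value of joint tag_3 below 0.2 rad and contact force between mat and mount_3 above 9 N)) and ((value of joint tag_1 above 0.55 rad and contact force between mat and mount_1 below 9 N) or (value of joint tag_2 above 0.55 rad and contact force between mat and mount_2 below 9 N) or (value of joint tag_3 above 0.55 rad and contact force between mat and mount_3 below 9 N)) and value of joint each of pad_1, pad_2, pad_3 below 0.0015 m and distance of each of mount_1, mount_2, mount_3 from where it was at the start of the episode below 0.015 m and angle between each of mount_1, mount_2, mount_3's own z axis and vertical below 0.05 rad and linear speed of each of mount_1, mount_2, mount_3 below 0.02 m/s and distance of each of vial, screw_cap, tape, spanner, cuvette from where it was at the start of the episode below 0.02 m); the robot touches nothing.
It fails at once if more than one tag is pushed down (past 0.2 rad) (value of joint each of tag_1, tag_2 above 0.2 rad or value of joint each of tag_1, tag_3 above 0.2 rad or value of joint each of tag_2, tag_3 above 0.2 rad).
It fails at once if a mount is shifted more than 15 mm (distance of any of mount_1, mount_2, mount_3 from where it was at the start of the episode above 0.015 m).
It fails at once if a mount is lifted or tipped off the mat (height (world z) of any of mount_1, mount_2, mount_3 above 0.01 m or angle between any of mount_1, mount_2, mount_3's own z axis and vertical above 0.12 rad).
It fails at once if a mount, its pad or its tag is squeezed or pushed with more than 50 N (contact force between any of the fingers, the arm and mount_1 above 50 N or contact force between any of the fingers, the arm and mount_2 above 50 N or contact force between any of the fingers, the arm and mount_3 above 50 N).
It fails at once if a bystander is moved more than 20 mm (distance of any of vial, screw_cap, tape, spanner, cuvette from where it was at the start of the episode above 0.02 m).
It also fails if it takes over 51 s, if anything falls off the work surface, if the arm or the gripper's body presses on something with over 40 N, if the wrist force passes 120 N, or if a joint passes its speed limit or range.

ROBOT

A 7-joint arm with a two-finger parallel gripper is mounted at the origin on a cart in front of the work surface, level with it; the furniture and walls round the work are solid. World frame = base frame: x ahead of the robot, y to its left, z up, the work surface at z = 0. Lengths are in m, angles in degrees, forces in N, time in s.
With the tool pointing down it reaches from about 0.4 to 0.875 m from the base axis. Payload 6.5 kg.
Tool frame: the origin (TCP) lies on the front face of the gripper's body, between the roots of the fingers; the fingertips stand 64 mm ahead of it and the grasp point (between the pads) lies 45 mm ahead of it (env.grasp_offset is the distance from the TCP to the grasp point, in m); z points along the fingers, y is the line along which they close (so a half turn about z gives the same grasp; the last joint's range is limited). The gripper opens to 88 mm and grips with 3 to 60 N. Pads are 18 mm wide; open, the fingers measure 123 mm over their backs; the gripper's body (75 mm by 187 mm) begins 45 mm behind the grasp point.
Start: joints at [-72.032, 30.733, -0.252, 88.115, 0.149, 61.152, -4.079], TCP at [0.241, 0.604, 0.303] pointing down, gripper open.
Joint ranges: [-154.64, 154.64], [-21.42, 123.67], [-72.66, 72.17], [13.99, 137.28], [-74.86, 254.86], [10.95, 109.41], [-158.01, 158.01]. Speed limits (degrees/s): [136.94, 136.94, 180, 180, 180, 180, 180].

INTERFACE

Orientations are given as [roll, pitch, yaw] about the fixed x, y, z axes, in that order (R = Rz(yaw) Ry(pitch) Rx(roll)).
In Python, from station import env gives the robot as it stands.
- The arm moves only by the shell command python3 -m creep 'ROWS'. ROWS is JSON, a list that holds one entry, the list of rows, each a list of 5 numbers: the opening, from 0 (shut) to 1 (fully open), then the shift along the world's x, y, z in mm, then the turn about the world's z in rad. A call has 1 to 20 rows; each row shifts and turns the commanded pose from where the row before left it; what a row does not reach is not made up. A row lasts 1/10 s, in which the tool goes at most 50 mm and 8.59 degrees, less where a joint would pass 70% of its speed; a pose out of reach is approached as far as the arm can. A call is refused whole if a number of a shift passes 50 or a number of a turn 0.15, either way. A call with a gripper value outside its range is refused whole. The fingers move at their own pace and stop on an object; the grip force is fixed at half the most. Time passes only in rows, so rows that do not move let the fingers close. It gives the time, the measured TCP pose, the force, the opening and the grip force at its end, in the units of the state.
- env.get_obs(): the state, without advancing time (a new reading comes with each control period).
- env.get_image(name): name is "scene" or "top" or "wrist"; returns a dict with "img" (420x560x3 uint8, blue, green, red), "z_map" (420x560 float32, m along the optical axis (not along the pixel's ray), 0 where there is no reading), "intrinsics" (3x3 intrinsics, pixels), "origin" and "orientation" of the camera in the world. Camera axes: x right, y down, z forward; pixel columns grow to the right and rows downward; lengths in m; the calibration is good to about 2 mm. The wrist camera is an equidistant fisheye: a pixel r from the principal point sees the ray r / f radians off the axis. A picture is of the moment at which its call begins.
- env.finish_job(): hands the job in; it is judged then, once.
The state is a dict: "time_s": time; "joint_pos": joint angles; "joint_velocities": joint speeds; "joint_torque": joint torques, N m; "eef_pos": TCP position; "tool_rot": TCP orientation; "wrist_force": force on the tool from outside, world axes, zero at the start; "ft_torque": the same for the moment, N m; "gripper_width": finger opening in m; "grasp_force": force on a finger pad.
Only numpy, scipy, OpenCV 4.12 (cv2) and the standard library are available. Lean on these libraries where they do the work, as an engineer would, in place of code of your own. Each camera call takes 0.05 s, during which the arm holds its last target. There are 200 camera calls.

## Working session

There is one attempt and no reset: what is moved stays moved. The work goes in short steps, Python scripts to look and compute and a shell command to move; the robot and the scene stay as the last step left them, time stands still between calls to the robot, and variables do not carry over. Pictures are saved under pics/ and viewed, at most 10 in all, crops included, and the job is handed in when it is done.

```bash
mkdir -p pics; cat > h.py <<'E'
from station import env
import numpy as np, cv2
from scipy.spatial.transform import Rotation as R
def cam(n):
    d=env.get_image(n); return d
def rot(o):
    o=np.array(o,float)
    return o if o.shape==(3,3) else R.from_euler('xyz',o,degrees=True).as_matrix()
def cloud(d):
    K=d['intrinsics'];z=d['z_map'];v,u=np.indices(z.shape)
    p=np.stack([(u-K[0][2])/K[0][0]*z,(v-K[1][2])/K[1][1]*z,z],-1)
    return p@rot(d['orientation']).T+np.array(d['origin'])
E
python3 - <<'E'
from h import *
d=cam('top');cv2.imwrite('pics/top.png',d['img']);print(d['origin'],d['orientation'],d['intrinsics'])
P=cloud(d);np.save('top.npy',P)
s=env.get_obs();print(s)
d=cam('scene');cv2.imwrite('pics/scene.png',d['img'])
E
```

```text
[0.45392018 0.1228916  1.26615829] [-176.52726244    0.81706304  -89.69782839] [[463.99828748   0.         276.65256378]
 [  0.         463.99828748 207.55001657]
 [  0.           0.           1.        ]]
{'time_s': 0.05, 'joint_pos': array([-72.0329719 ,  30.77651003,  -0.25344962,  88.16769946,
         0.148751  ,  61.15261561,  -4.08200231]), 'joint_velocities': array([ 0.05542685,  0.00015646,  0.11162671, -0.03352918, -0.00562691,
       -0.09005219, -0.00132177]), 'joint_torque': array([ 3.02188848e-03, -5.72621691e+01,  9.95232873e-01, -2.52519894e+01,
       -5.62434399e-02,  1.34402097e-02,  7.80353480e-05]), 'eef_pos': array([0.24080245, 0.60322761, 0.3018707 ]), 'tool_rot': array([-1.79903782e+02,  7.35145599e-03,  1.58240721e+02]), 'wrist_force': array([-0.04937176,  0.68398431, -0.50967282]), 'ft_torque': array([ 0.00387613,  0.04426887, -0.01004854]), 'grasp_force': 0.0, 'gripper_width': 0.0884686779608015}
```

View pics/top.png

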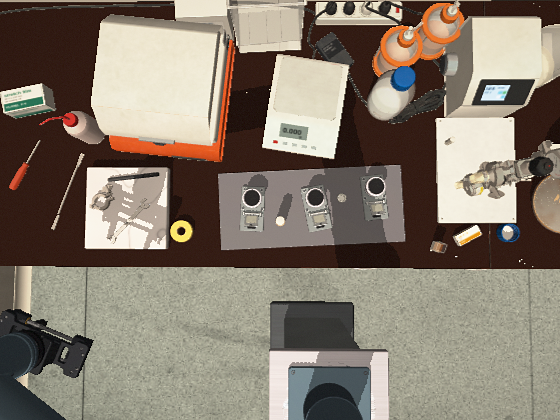

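View pics/scene.png

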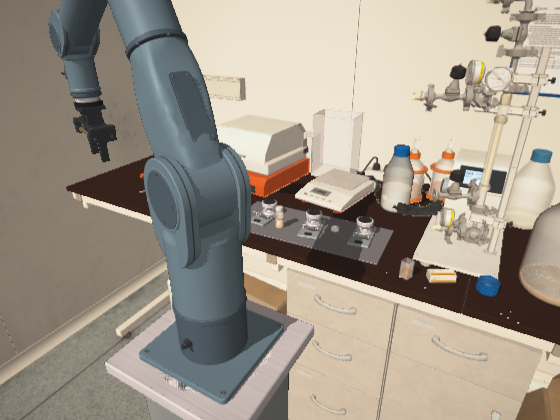

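Top view: pads near (252,193), (316,196) and (375,185), with the noses towards the robot. The vial is at (281,218) and the screw cap at (341,198). Next, an enlarged crop and the depth data.

```bash
python3 - <<'E'
from h import *
P=np.load('top.npy');im=cv2.imread('pics/top.png')
c=im[160:250,215:410];cv2.imwrite('pics/crop.png',cv2.resize(c,None,fx=4,fy=4,interpolation=cv2.INTER_CUBIC))
m=((P[...,2]>.030)&(P[...,2]<.10)).astype(np.uint8);m[:160]=0;m[255:]=0;m[:,:215]=0;m[:,410:]=0
n,l,s,ce=cv2.connectedComponentsWithStats(m)
for i in range(1,n):
    if s[i][4]>8:
        q=P[l==i];print(ce[i].round(1),s[i],q.mean(0).round(4),q[:,2].max().round(4))
        t=q[q[:,2]>.046]
        if len(t): print('  top',len(t),np.median(t[:,2]).round(4),((t.min(0)+t.max(0))/2).round(4),np.ptp(t,axis=0).round(3))
for u,v in [(252,180),(230,200),(300,240),(400,230)]: print(P[v,u].round(4))
E
```

```text
[375.1 186. ] [365 176  21  20 317] [ 0.5852 -0.1171  0.0526] 0.0602
  top 306 0.0529 [ 0.5865 -0.1186  0.0532] [0.051 0.051 0.014]
[251.4 197.6] [242 188  20  20 310] [0.5533 0.2069 0.053 ] 0.0601
  top 308 0.0532 [0.5539 0.207  0.0531] [0.05  0.05  0.014]
[314.7 197.3] [305 188  20  20 310] [0.5548 0.041  0.053 ] 0.0601
  top 305 0.0533 [0.5547 0.0415 0.0532] [0.05  0.05  0.014]
[377.5 210.6] [370 206  16   9  98] [ 0.5215 -0.1257  0.0377] 0.0452
[279.6 220.6] [275 216  10  10  85] [0.4928 0.1324 0.0717] 0.0811
  top 85 0.0749 [0.4934 0.1329 0.064 ] [0.024 0.024 0.034]
[319.2 221.6] [312 217  15  10 100] [0.4917 0.028  0.0381] 0.0505
  top 4 0.0475 [0.4837 0.0307 0.0486] [0.003 0.024 0.004]
[250.6 222.2] [244 218  14   9  99] [0.4892 0.2095 0.0377] 0.0485
  top 4 0.0473 [0.4829 0.2039 0.0473] [0.008 0.019 0.002]
[0.6059 0.2093 0.0018]
[0.5507 0.2692 0.0012]
[0.4425 0.0775 0.0029]
[ 0.471  -0.1933  0.0029]
```

View pics/crop.png

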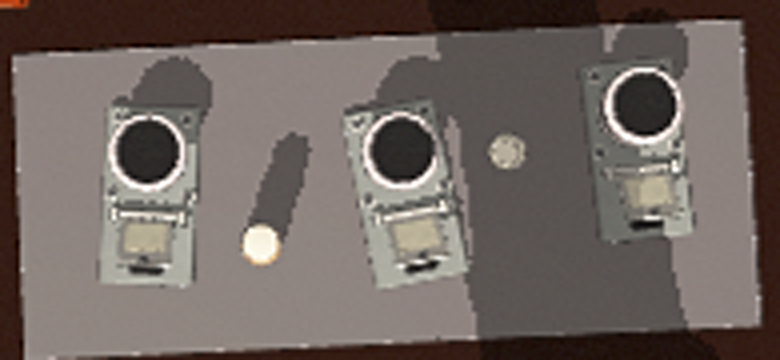

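Pads measured at L (0.554, 0.207), M (0.555, 0.042) and R (0.587, -0.119). Their tops are at z≈0.053, which matches 3+50 mm. First I move above the left pad with the fingers shut.

```bash
python3 -m creep '[[[0,10,-15,0,0.02],[0,21,-26,0,0.03],[0,21,-27,0,0.03],[0,21,-27,0,0.03],[0,21,-27,0,0.03],[0,21,-27,0,0.03],[0,21,-27,0,0.03],[0,21,-27,0,0.03],[0,21,-27,0,0.03],[0,21,-27,-10,0.03],[0,21,-27,-20,0.03],[0,21,-27,-30,0.03],[0,21,-27,-30,0.03],[0,21,-27,-30,0],[0,21,-26,-20,0],[0,10,-10,-10,0],[0,0,0,0,0],[0,0,0,0,0]]]'
```

```text
time_s: 1.9
eef_pos: [0.5545, 0.2045, 0.1533]
tool_rot: [179.9, -0.0, -179.9]
wrist_force: [-0.3, 1.3, 0.0]
gripper_width: 0.0004
grasp_force: 0.0
```

```bash
python3 -m creep '[[[0,0,2,-10,0],[0,0,0,-10,0],[0,0,0,-7,0],[0,0,0,-3,0],[0,0,0,0,0],[0,0,0,0,0]]]'; python3 -c "
from h import *
d=cam('wrist');cv2.imwrite('pics/w1.png',d['img'])"
```

```text
time_s: 2.5
eef_pos: [0.5551, 0.2047, 0.1228]
tool_rot: [180.0, 0.0, -180.0]
wrist_force: [-0.9, -0.3, 0.4]
gripper_width: 0.0003
grasp_force: 0.0
```

View pics/w1.png

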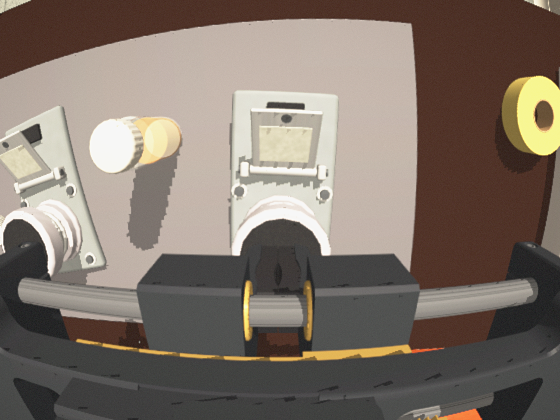

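The wrist view shows the shut fingertips centred over the left pad (column ≈281) and the tag upright in front. Now I press in steps.

```bash
python3 -m creep '[[[0,0,0,-3,0],[0,0,0,-1,0],[0,0,0,0,0],[0,0,0,0,0]]]'; python3 -m creep '[[[0,0,0,-2,0],[0,0,0,-2,0],[0,0,0,0,0],[0,0,0,0,0]]]';python3 -m creep '[[[0,0,0,-2,0],[0,0,0,0,0],[0,0,0,0,0]]]'
```

```text
time_s: 2.95
eef_pos: [0.555, 0.2047, 0.1187]
tool_rot: [180.0, 0.0, -180.0]
wrist_force: [-1.2, 0.0, 0.9]
gripper_width: 0.0004
grasp_force: 0.0
time_s: 3.35
eef_pos: [0.5552, 0.2048, 0.1149]
tool_rot: [180.0, 0.0, -180.0]
wrist_force: [0.4, 0.6, 3.6]
gripper_width: 0.0002
grasp_force: 1.6
time_s: 3.65
eef_pos: [0.5552, 0.2048, 0.1129]
tool_rot: [180.0, 0.0, -180.0]
wrist_force: [-0.3, -0.1, 5.8]
gripper_width: 0.0007
grasp_force: 2.6
```

```bash
python3 -m creep '[[[0,0,0,-1,0],[0,0,0,0,0],[0,0,0,0,0]]]'; python3 -m creep '[[[0,0,0,6,0],[0,0,0,10,0],[0,0,-10,15,0],[0,0,-22,0,0],[0,0,-22,0,0],[0,0,-22,0,0],[0,0,-22,0,0],[0,0,-22,0,0],[0,0,-22,0,0],[0,0,-16,0,0],[0,0,-5,-10,0],[0,0,0,-10,0],[0,0,0,-4,0],[0,0,0,0,0],[0,0,0,0,0],[0,0,0,0,0]]]'
```

```text
time_s: 3.95
eef_pos: [0.5552, 0.2048, 0.112]
tool_rot: [180.0, 0.0, -180.0]
wrist_force: [-1.1, -0.2, 6.5]
gripper_width: 0.0007
grasp_force: 3.0
time_s: 5.55
eef_pos: [0.5551, 0.0424, 0.1188]
tool_rot: [180.0, 0.0, -179.9]
wrist_force: [0.3, 0.0, 0.9]
gripper_width: 0.0009
grasp_force: 0.0
```

```bash
python3 -m creep '[[[0,0,0,-2,0],[0,0,0,-2,0],[0,0,0,0,0],[0,0,0,0,0]]]';python3 -m creep '[[[0,0,0,-3,0],[0,0,0,0,0],[0,0,0,0,0],[0,0,0,0,0]]]'; python3 -m creep '[[[0,0,0,6,0],[0,0,0,10,0],[0,2,-10,15,0],[0,5,-22,0,0],[0,5,-22,0,0],[0,5,-22,0,0],[0,5,-22,0,0],[0,5,-22,0,0],[0,4,-22,0,0],[0,0,-14,0,0],[0,0,-5,-10,0],[0,0,0,-10,0],[0,0,0,-4,0],[0,0,0,0,0],[0,0,0,0,0],[0,0,0,0,0]]]'
```

```text
time_s: 5.95
eef_pos: [0.5553, 0.042, 0.1149]
tool_rot: [180.0, 0.0, -180.0]
wrist_force: [1.9, 2.0, 1.6]
gripper_width: 0.0006
grasp_force: 0.9
time_s: 6.35
eef_pos: [0.5553, 0.0419, 0.1119]
tool_rot: [180.0, 0.0, -180.0]
wrist_force: [-0.2, 1.6, 2.8]
gripper_width: 0.0003
grasp_force: 1.4
time_s: 7.95
eef_pos: [0.5862, -0.1187, 0.1189]
tool_rot: [180.0, 0.0, -179.9]
wrist_force: [-0.3, 0.3, -0.6]
gripper_width: 0.0008
grasp_force: 0.0
```

The middle pad takes 2.8 N at 5 mm, against 6.5 N on the left, so it is the soft one. Next I press the right pad to compare.

```bash
python3 -m creep '[[[0,0,0,-2,0],[0,0,0,-2,0],[0,0,0,0,0],[0,0,0,0,0]]]';python3 -m creep '[[[0,0,0,-3,0],[0,0,0,0,0],[0,0,0,0,0],[0,0,0,0,0]]]'; python3 -m creep '[[[0,0,0,6,0],[0,0,0,10,0],[0,-2,10,20,0],[0,0,0,0,0]]]'
```

```text
time_s: 8.35
eef_pos: [0.5864, -0.119, 0.1151]
tool_rot: [180.0, 0.1, -180.0]
wrist_force: [0.4, 1.9, 3.7]
gripper_width: 0.0003
grasp_force: 1.8
time_s: 8.75
eef_pos: [0.5864, -0.1191, 0.1122]
tool_rot: [180.0, 0.1, -180.0]
wrist_force: [-0.0, 1.6, 6.8]
gripper_width: 0.0004
grasp_force: 3.3
time_s: 9.15
eef_pos: [0.5849, -0.1086, 0.1499]
tool_rot: [180.0, 0.2, -179.9]
wrist_force: [0.8, 0.4, -0.3]
gripper_width: 0.0004
grasp_force: 0.0
```

Left and right are sound, so the middle mount is soft. Next I move above its tag, offset slightly from the vial, and go down.

```bash
python3 -m creep '[[[0,-10,13,0,0],[0,-17,24,0,0],[0,-20,27,0,0],[0,-20,27,0,0],[0,-20,27,0,0],[0,-10,13,0,0],[0,0,0,0,0],[0,0,0,-10,0],[0,0,0,-15,0],[0,0,0,-7,0],[0,0,0,0,0],[0,0,0,0,0]]]'; python3 -c "
from h import *
d=cam('wrist');cv2.imwrite('pics/w2.png',d['img'])"
```

```text
time_s: 10.35
eef_pos: [0.4873, 0.0209, 0.1155]
tool_rot: [-180.0, -0.0, 179.9]
wrist_force: [-0.2, -0.0, 0.8]
gripper_width: 0.0004
grasp_force: 0.0
```

View pics/w2.png

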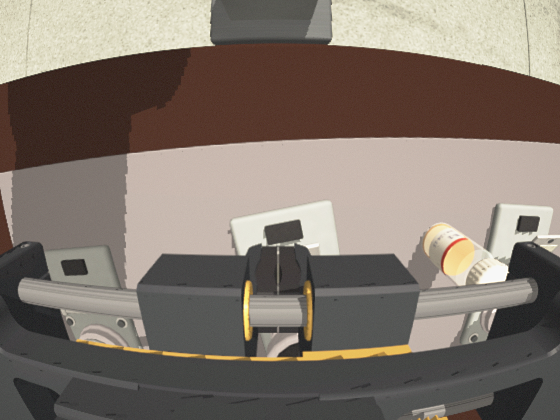

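The tip is over the middle tag, around (280,240), and the vial at (465,260) is at the gripper's side. Pressing down.

```bash
python3 -m creep '[[[0,0,0,-4,0],[0,0,0,-4,0],[0,0,0,-4,0],[0,0,0,-4,0],[0,0,0,-4,0],[0,0,0,0,0]]]'; python3 -m creep '[[[0,0,0,-3,0],[0,0,0,-3,0],[0,0,0,-3,0],[0,0,0,-2,0],[0,0,0,0,0],[0,0,0,0,0]]]'; python3 -m creep '[[[0,0,0,-1,0],[0,0,0,-1,0],[0,0,0,0,0],[0,0,0,0,0]]]'
```

```text
time_s: 11.0
eef_pos: [0.4868, 0.0217, 0.0952]
tool_rot: [-180.0, -0.0, -180.0]
wrist_force: [-0.1, 0.5, -0.4]
gripper_width: 0.0001
grasp_force: 0.0
time_s: 11.6
eef_pos: [0.4871, 0.0217, 0.0847]
tool_rot: [180.0, 0.0, -180.0]
wrist_force: [-0.1, -0.3, -0.4]
gripper_width: 0.0003
grasp_force: 0.0
time_s: 12.0
eef_pos: [0.487, 0.0217, 0.0827]
tool_rot: [180.0, -0.0, -180.0]
wrist_force: [1.3, -0.6, -0.1]
gripper_width: 0.0004
grasp_force: 0.0
```

```bash
python3 -m creep '[[[0,0,0,-1,0],[0,0,0,-1,0],[0,0,0,0,0],[0,0,0,0,0]]]'; python3 -c "
from h import *
d=cam('wrist');cv2.imwrite('pics/w3.png',d['img'])"
```

```text
time_s: 12.4
eef_pos: [0.487, 0.0216, 0.0818]
tool_rot: [-180.0, 0.0, -180.0]
wrist_force: [-4.2, -0.2, 16.7]
gripper_width: 0.0006
grasp_force: 8.5
```

View pics/w3.png

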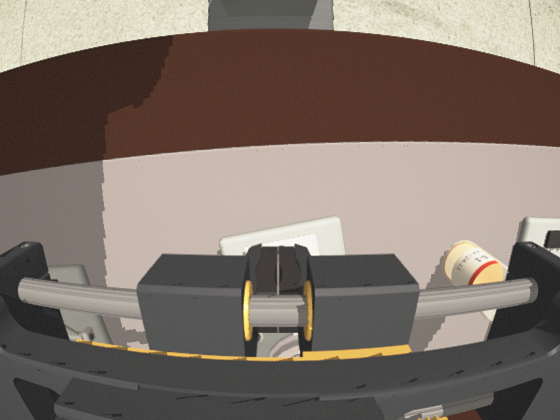

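The force reached 16.7 N at tip z≈0.018, which is the height of a flat leaf, so the tag is fully down. I lift off, retreat clear and check.

```bash
python3 -m creep '[[[0,0,0,3,0],[0,0,0,10,0],[0,0,0,20,0],[0,0,0,30,0],[0,0,0,40,0],[0,0,0,40,0],[0,0,30,40,0],[0,0,40,20,0],[0,0,45,0,0],[0,0,45,0,0],[0,0,45,0,0],[0,0,45,0,0],[0,0,45,0,0],[0,0,40,0,0],[0,0,20,0,0],[0,0,0,0,0],[0,0,0,0,0],[0,0,0,0,0]]]'; python3 - <<'E'
from h import *
d=cam('top');P=cloud(d);Q=np.load('top.npy');im=d['img']
cv2.imwrite('pics/crop2.png',cv2.resize(im[160:250,215:410],None,fx=4,fy=4,interpolation=cv2.INTER_CUBIC))
for n,a in(('before',Q),('after',P)):
  for u,v in[(250,222),(319,222),(377,211),(251,198),(315,197),(375,186)]: print(n,u,v,np.median(a[v-1:v+2,u-1:u+2,2]).round(4))
E
```

```text
time_s: 14.25
eef_pos: [0.4876, 0.3746, 0.2838]
tool_rot: [-179.9, 0.0, 179.9]
wrist_force: [0.1, -0.7, 0.6]
gripper_width: 0.0001
grasp_force: 0.0
before 250 222 0.0368
before 319 222 0.0376
before 377 211 0.0389
before 251 198 0.0553
before 315 197 0.0536
before 375 186 0.0543
after 250 222 0.0375
after 319 222 0.0195
after 377 211 0.0383
after 251 198 0.0541
after 315 197 0.0558
after 375 186 0.0533
```

View pics/crop2.png

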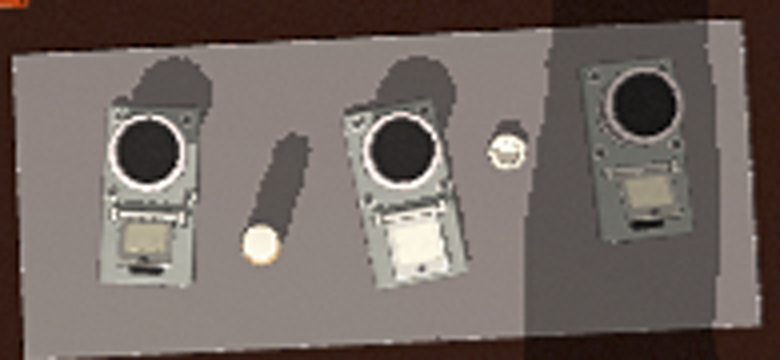

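The middle tag is flat (leaf at z≈0.0195, crop position (415,245)) and the other two are up. Nothing on the mat has moved and the pads have come back.

```bash
python3 -c "
from station import env
print(env.finish_job())"
```

```text
the job is handed in; nothing more can be done
None
```

I pressed all three pads from left to right, found the middle mount soft (about 2.8 N at 5 mm, against about 6.5 N on the other two), pushed only its tag flat, and handed the job in with the hand clear; no verdict came back.

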